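Load the keg coupler wash basket and lock its hasp

TASK

Stand the loose blue coupler sleeve upright in the empty bay of the wire wash basket, then lower the lid by hand until it is fully shut (do not let it drop). Turn the brass turn button in line with the hasp's slot, swing the hasp over it until it lies flat on the lid, and turn the button fully across again to lock it. Leave everything else on the bench where it is.

Things in the scene. Friction and masses are not known exactly. Their poses are not given: they have to be found in the camera images.
- basket: fixed wire-mesh wash basket, 140 (x) x 240 (y) x 100 mm tall, walls 5 mm, inner floor at z = 8. Origin: centre of underside; x points from the hasp side (front) to the lid hinge side. A divider along x at y = 0, 73 mm tall, makes two bays of 130 x 113 mm: the one at y < 0 is empty, the other holds a 50 mm tall coupler body that stays. Shut, the lid's upper face is at z = 106
- bay (a point): point on the inner floor of the empty bay, at (0, -60, 8) mm in the basket's frame: a good place for the centre of the sleeve's underside
- lid (a joint): lid hinge, along the basket's y: 0 = shut flat on the rim, grows as it opens; starts open at 1.5 to 1.75 (1.571 = upright), stop at 1.78. Lid about 0.25 kg, 6 mm thick. Hinge friction holds it within about 0.2 rad of upright; further forward it falls shut by its weight unless held
- lid_hinge (a point): middle of the lid's hinge axis, at (73, 0, 100) mm in the basket's frame; the lid's lower face lies in the plane through this axis
- lid_tab (a point): middle of the outer end of the lid's blue lifting tab: a plate 24 wide (along y) x 24 long x 4 mm thick on the lid's free edge, 85 mm to +y of its middle; this point is 167 mm from the hinge, 3 mm above the lid's lower face. Lid open, the tab points up and can be pinched across its 24 mm width, along the hinge line, by a gripper pointing down; it pivots in the pads as the lid is lowered
- button (a joint): brass turn button (swivel staple) on the lid: 0 = its long side in line with the hasp's slot (along the basket's x), 1.571 = across it (stops at both). With the lid shut, values grow counter-clockwise seen from above. Starts at 1.2 to 1.57. Turns stiffly (0.02 N m), stays where left. Beyond about 0.2 rad it blocks the hasp; with the hasp down it turns freely above it
- button_top (a point): centre of the button's top, on its turning axis, 24 mm above the lid's upper face; at (-40, 0, 130) mm in the basket's frame when the lid is shut. The button is 24 long x 9 mm thick; its grip part reaches from 7 to 24 mm above the lid, on a neck 8 mm in diameter. Pinch its two long faces from above
- hasp (a joint): hasp hinge on the basket's front rim: 0 = flat on the lid over the button, grows as it swings up and out to the front (1.571 = upright, 3.0 = stop, nearly level, pointing away from the basket). Starts at 2.1 to 2.8; stiff hinge (0.04 N m), stays where left. It cannot go below about 0.4 while the button stands across
- hasp_tip (a point): middle of the solid end of the hasp, 67 mm from its hinge. Steel strap 78 long x 32 wide x 3 mm thick, tip edged blue, lower face 1 mm above the shut lid; slot 38 x 15 mm from 18 to 56 mm from the hinge, solid end 22 mm long. Closed fingers can push the end up and over from the front, then press the solid end down past the button; pinched across its width it drags and slips in the pads
- sleeve: loose blue plastic coupler sleeve: ribbed open tube standing upright on the bench, 80 mm tall, about 90 g; collar 66 mm in diameter up to 16 mm, above it 57 mm tapering to 53 mm at the top (ribs add 1 mm each side). Origin: centre of its underside, z up. Starts at one of four places left or right of the basket
- hasp_hinge (a point): middle of the hasp's hinge axis (along the basket's y), at (-76, 0, 106) mm in the basket's frame
- regulator: bystander: brass and steel gas regulator with black knob, upright, 74 mm in diameter (a red-capped stub reaches 46 mm from the axis) x 114 mm tall; origin under its centre. Changes place with the sleeve, spray and brush cup
- spray: bystander: spray bottle 66 mm in diameter, 182 mm tall; origin under its centre
- brush_cup: bystander: steel cup 72 mm in diameter, 90 mm tall, two brushes standing in it to about 145 mm; origin under its centre
- seal_tub: bystander: small white tub with red lid, 55 mm in diameter, 52 mm tall, just in front of the basket; origin under its centre
- spanner: bystander: spanner 180 mm long lying flat at the right of the bench; origin under its middle
- coupler_a: bystander: keg coupler (blue sleeve, steel body, lever with black grip) lying on its side behind the basket to the left, about 170 mm long, 90 mm tall; origin on the bench under its middle
- coupler_b: bystander: the second such keg coupler, behind the basket to the right
Things that resemble listed ones, but are neither listed nor needed, are in the scene too. What is shaped like the sleeve but pink is not meant.

How it is judged (in metres and radians):
On the way, in this order (a step that is already met when the one before it is completed fails the run):
1. the blue sleeve stands upright in the basket's empty bay, let go (x of sleeve in the frame of basket between -0.06 and 0.06 m and y of sleeve in the frame of basket between -0.11 and -0.01 m and height (world z) of sleeve below 0.014 m and angle between sleeve's own z axis and vertical below 0.15 rad and contact force between sleeve and the fingers below 0.1 N), for 0.2 s.
2. the lid is shut (value of joint lid below 0.04 rad), for 0.2 s.
3. the hasp lies flat on the shut lid over the button (value of joint hasp below 0.1 rad and value of joint lid below 0.04 rad and value of joint button below 0.4 rad), for 0.2 s.
At the end, for the whole second after the job is handed in: The blue sleeve stands upright (within 0.15 rad) and still on the floor of the basket's empty bay, the lid is shut (under 0.04 rad), the hasp lies flat on it (under 0.1 rad), and the turn button stands across the hasp's slot (over 1.25 rad) (x of sleeve in the frame of basket between -0.06 and 0.06 m and y of sleeve in the frame of basket between -0.11 and -0.01 m and height (world z) of sleeve below 0.014 m and angle between sleeve's own z axis and vertical below 0.15 rad and linear speed of sleeve below 0.02 m/s and value of joint lid below 0.04 rad and value of joint hasp below 0.1 rad and value of joint button above 1.25 rad); the robot touches nothing.
It fails at once if the lid is dropped or slammed (it falls shut faster than 4 rad/s) (velocity of joint lid below -4 rad/s).
It fails at once if a bystander on the bench is moved by more than 25 mm (distance of any of regulator, spray, brush_cup, seal_tub, spanner, coupler_a, coupler_b from where it was at the start of the episode above 0.025 m).
It also fails if it takes over 72 s, if anything falls off the work surface, if the arm or the gripper's body presses on something with over 40 N, if the wrist force passes 120 N, or if a joint passes its speed limit or range.

ROBOT

A 6-joint arm with a two-finger parallel gripper is mounted at the origin on the work surface. World frame = base frame: x ahead of the robot, y to its left, z up, the work surface at z = 0. Lengths are in mm, angles in rad, forces in N, time in s.
With the tool pointing down it reaches from about 350 to 975 mm from the base axis. Payload 7.1 kg.
Tool frame: the origin (TCP) lies midway between the tips of the shut fingers; the grasp point (between the pads) lies 19 mm behind it (ctrl.grip_depth is the distance from the TCP to the grasp point, in mm); z points along the fingers, y is the line along which they close (so a half turn about z gives the same grasp; the last joint's range is limited). The gripper opens to 88 mm and grips with 3 to 60 N. Pads are 20 mm wide; open, the fingers measure 115 mm over their backs; the gripper's body (75 mm by 178 mm) begins 61 mm behind the grasp point.
Start: joints at [-1.304, 0.423, 1.63, -0, 1.089, -0.019], TCP at [176.221, -599.625, 187.975] pointing down, gripper open.
Joint ranges: [-3, 3], [-0.9, 2.11], [0.09, 2.58], [-1.31, 4.45], [0.11, 2.69], [-2.54, 2.54]. Speed limits (rad/s): [2.39, 2.39, 3.01, 3.14, 3.14, 3.14].

INTERFACE

Orientations are given as a rotation vector (axis times angle).
In Python, from workcell import get_obs, vision, ctrl gives the robot as it stands.
- The arm moves only by the tool step_arm, never from a script. Its argument "plan" is a list of rows, each a list of 7 numbers: the opening, from -1 (shut) to 1 (fully open), then the shift along the tool's x, y, z as a fraction of full scale, then the turn, a rotation vector about the tool's x, y, z as a fraction of full scale. In form: [[fingers, dx, dy, dz, wx, wy, wz], ...]. A call has 1 to 20 rows; each row shifts and turns the commanded pose from where the row before left it, along the tool's axes as they then stand; what a row does not reach is not made up. Full scale, the value 1, is 50 mm for a shift and 0.12 rad for a turn. A row lasts 1/8 s, in which the tool goes at most 62.5 mm and 10.7 degrees, less where a joint would pass 70% of its speed; a pose out of reach is approached as far as the arm can. A call with a number of a shift or a turn outside -1 to 1 is refused whole. A call with a gripper value outside its range is refused whole. The fingers move at their own pace and stop on an object; the grip force is fixed at half the most. Time passes only in rows, so rows that do not move let the fingers close. It gives the time, the measured TCP pose, the force, the opening and the grip force at its end, in the units of the state.
- get_obs(): the state, without advancing time (a new reading comes with each control period).
- vision.get_image(name): name is "side" or "top" or "wrist"; returns a dict with "pixels" (480x640x3 uint8, red, green, blue), "depth" (480x640 float32, mm along the optical axis (not along the pixel's ray), 0 where there is no reading), "fx", "fy", "cx", "cy" (pixels), "k1" (the pictures are not rectified: a ray, as slopes to the right and down, at radius r is drawn at 1 + k1 r^2 times it, then the intrinsics apply), "T" (4x4, takes a point from camera to world coordinates); the wrist camera has in their place "T_tool_cam" (4x4, takes a point from camera to tool coordinates, whose origin is the TCP and whose axes are the flange's). Camera axes: x right, y down, z forward; pixel columns grow to the right and rows downward; lengths in mm; the calibration is good to about 2 mm. A picture is of the moment at which its call begins: read the wrist's pose just before it.
- ctrl.close_job(): hands the job in; it is judged then, once.
The state is a dict: "t": time; "qpos": joint angles; "qvel": joint speeds; "joint_torque": joint torques, N m; "ee_pos": TCP position; "orientation": TCP orientation; "ft_force": force on the tool from outside, world axes, zero at the start; "moment": the same for the moment, N m; "width": finger opening in mm; "grasp_force": force on a finger pad.
Only numpy, scipy, OpenCV 4.12 (cv2) and the standard library are available. Lean on these libraries where they do the work, as an engineer would, in place of code of your own. Each camera call takes 0.05 s, during which the arm holds its last target. There are 200 camera calls.

## Working session

There is one attempt and no reset: what is moved stays moved. The work goes in short steps, Python scripts to look and compute and a tool call to move; the robot and the scene stay as the last step left them, time stands still between calls to the robot, and variables do not carry over. Pictures are saved under pics/ and viewed, at most 10 in all, crops included, and the job is handed in when it is done.

Besides the shell and the picture viewer there is one more tool, called after "Call:" as name(argument=value, ...) on one line, values as JSON. step_arm: Moves the arm, as the interface text tells. Its arguments: {"type":"object","properties":{"plan":{"type":"array","items":{"type":"array","items":{"type":"number","minimum":-1,"maximum":1}}}},"required":["plan"]}

```bash
mkdir -p pics; ls
cat > h.py <<'E'
import numpy as np, cv2
from workcell import get_obs, vision, ctrl
from scipy.spatial.transform import Rotation as R
def grab(n):
    o=get_obs(); im=vision.get_image(n)
    if n=='wrist':
        T=np.eye(4);T[:3,:3]=R.from_rotvec(o['orientation']).as_matrix();T[:3,3]=o['ee_pos']
        im['T']=T@im['T_tool_cam']
    return im
def save(im,name): cv2.imwrite('pics/'+name,im['pixels'][:,:,::-1])
def und(im,uv):
    K=np.array([[im['fx'],0,im['cx']],[0,im['fy'],im['cy']],[0,0,1.]])
    return cv2.undistortPoints(np.array(uv,float).reshape(-1,1,2),K,np.array([im['k1'],0,0,0.])).reshape(-1,2)
def pts(im,mask):
    v,u=np.nonzero(mask&(im['depth']>0)); d=im['depth'][v,u]
    s=und(im,np.c_[u,v]); P=np.c_[s*d[:,None],d]
    return P@im['T'][:3,:3].T+im['T'][:3,3], np.c_[u,v]
def ray(im,uv,z):
    s=und(im,uv); D=np.c_[s,np.ones(len(s))]@im['T'][:3,:3].T; o=im['T'][:3,3]
    return o+D*((z-o[2])/D[:,2])[:,None]
def hsv(im): return cv2.cvtColor(im['pixels'],cv2.COLOR_RGB2HSV)
def proj(im,P):
    K=np.array([[im['fx'],0,im['cx']],[0,im['fy'],im['cy']],[0,0,1.]])
    Ti=np.linalg.inv(im['T']); 
    return cv2.projectPoints(np.array(P,float).reshape(-1,1,3),cv2.Rodrigues(Ti[:3,:3])[0],Ti[:3,3],K,np.array([im['k1'],0,0,0.]))[0].reshape(-1,2)
E
python3 - <<'E'
from h import *
for n in ('top','side'):
    im=grab(n); save(im,n+'0.png'); print(n,im['T'].round(3).tolist(),im['fx'])
    h=hsv(im); m=((h[...,0]>95)&(h[...,0]<130)&(h[...,1]>110)&(h[...,2]>50)).astype(np.uint8)
    k,l,s,c=cv2.connectedComponentsWithStats(m)
    for i in range(1,k):
        if s[i,4]>25:
            P,_=pts(im,l==i)
            if len(P): print(s[i],np.median(P,0).round(0),P.min(0).round(0),P.max(0).round(0))
print(get_obs())
E
```

```text
pics
top [[-0.018, -0.998, 0.063, 443.059], [-1.0, 0.018, -0.009, -47.698], [0.008, -0.063, -0.998, 1270.4], [0.0, 0.0, 0.0, 1.0]] 606.0339526324067
[412  71  15  37 255] [ 811. -280.   56.] [ 780. -292.   41.] [ 859. -262.   66.]
[436  76   6  37  80] [ 797. -317.   53.] [ 774. -326.   43.] [ 849. -309.   64.]
[153  80  20  37 414] [809. 252.  54.] [771. 233.  37.] [852. 267.  75.]
[234 129  11   7  26] [685.  69. 266.] [682.  60. 258.] [691.  77. 271.]
[444 181  31  32 232] [ 586. -338.   65.] [ 563. -379.   58.] [ 627. -318.  112.]
[114 201  12   9  78] [581. 312. 139.] [573. 302.  22.] [600. 346. 145.]
[ 551  226   89   59 2865] [ 469. -635.    6.] [  412. -1175.  -759.] [ 581. -529.   83.]
[229 262  16  10  58] [461.  88. 162.] [453.  74. 152.] [470. 101. 168.]
[119 276  38  30 488] [419. 288.  60.] [387. 272.  -4.] [447. 331.  86.]
[450 280  21  25 264] [ 407. -316.  181.] [ 386. -335.  174.] [ 429. -298.  187.]
[ 553  291   87   59 2702] [ 337. -629.    6.] [ 285. -710.   -5.] [ 400. -530.   81.]
side [[0.993, -0.09, 0.077, 428.461], [-0.118, -0.677, 0.726, -820.136], [-0.013,
[... 659 characters left out ...]
.] [ 628. -316.   93.]
{'t': 0.1, 'qpos': array([-1.30399238e+00,  4.23736728e-01,  1.63055655e+00, -1.54559588e-05,
        1.08862996e+00, -1.89926609e-02]), 'qvel': array([ 0.00059267, -0.00163352, -0.00267139,  0.00066095,  0.00035869,
        0.0009469 ]), 'joint_torque': array([-7.73672091e-04, -5.45613384e+01, -2.74324608e+01,  6.45151455e-02,
        1.87735580e-02, -2.89330535e-05]), 'ee_pos': array([ 176.0872172 , -599.13446992,  187.31916924]), 'orientation': array([-3.10826479e+00, -4.47225333e-01,  2.79530307e-04]), 'ft_force': array([-0.18844359, -0.66381116, -0.53169447]), 'moment': array([ 0.00495623, -0.00063879, -0.02973029]), 'grasp_force': 0.0, 'width': 87.95757145239648}
```

View pics/top0.png

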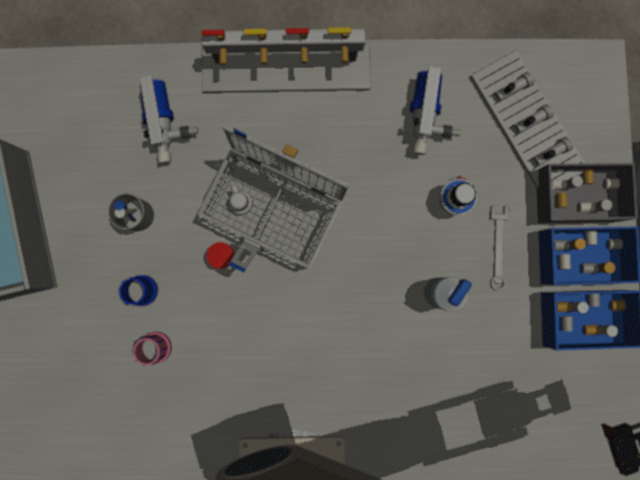

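View pics/side0.png

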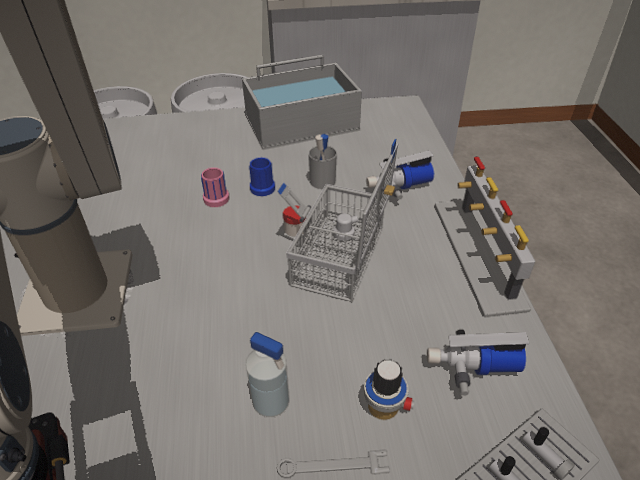

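The blue tube at top (138,291) / side (261,176) has the sleeve's shape. The tube at (152,348) / (215,187) has the same shape but is pink, so it is the decoy. The other blue things are the couplers (150,110) and (428,95), the bins on the right, the spray head (460,292) and the regulator band (458,195). The basket is centred near (270,210) with the hasp at (243,256), the tab at (239,133), and the empty bay on the right. Next I'll confirm with one crop and measure.

Run:
```python
from h import *
im=grab('top'); px=im['pixels']
c=cv2.resize(px[120:375,95:365],None,fx=2.3,fy=2.3,interpolation=cv2.INTER_CUBIC)
cv2.imwrite('pics/crop1.png',c[:,:,::-1])
A,uv=pts(im,np.ones((480,640),bool))
sel=(A[:,2]>94)&(A[:,2]<107)&(A[:,0]>430)&(A[:,0]<720)&(A[:,1]>-160)&(A[:,1]<160)
B=A[sel]; r=cv2.minAreaRect(B[:,:2].astype(np.float32)); print('rim',len(B),r,cv2.boxPoints(r).round(0).tolist())
for n in('top','side'):
    if n=='side': im=grab(n)
    h=hsv(im); m=((h[...,0]>95)&(h[...,0]<130)&(h[...,1]>110)&(h[...,2]>50))
    P,_=pts(im,m)
    s=P[(abs(P[:,0]-417)<45)&(abs(P[:,1]-300)<45)]
    t=s[s[:,2]>72]; (cx,cy),rad=cv2.minEnclosingCircle(t[:,:2].astype(np.float32)); print(n,'sleeve top',cx,cy,rad,len(t), np.median(t[:,2]))
    for nm,c,w in(('tab',(685,69,262),30),('hasp',(461,88,161),25)):
        q=P[np.linalg.norm(P-c,axis=1)<w]; print(nm,len(q),q.mean(0).round(1))
```

```text
rim 1505 ((572.431640625, 31.564773559570312), (243.79270935058594, 156.9777069091797), 62.698848724365234) [[447.0, -41.0], [586.0, -113.0], [698.0, 104.0], [559.0, 176.0]]
top sleeve top 418.102294921875 304.2611083984375 27.608564376831055 191 78.85440424578655
tab 27 [685.3  68.4 265.1]
hasp 58 [460.9  87.5 161.9]
side sleeve top 418.088623046875 304.14324951171875 29.26537322998047 132 77.01250408879343
tab 36 [683.6  65.7 258.3]
hasp 38 [459.3  88.2 160. ]
```

View pics/crop1.png

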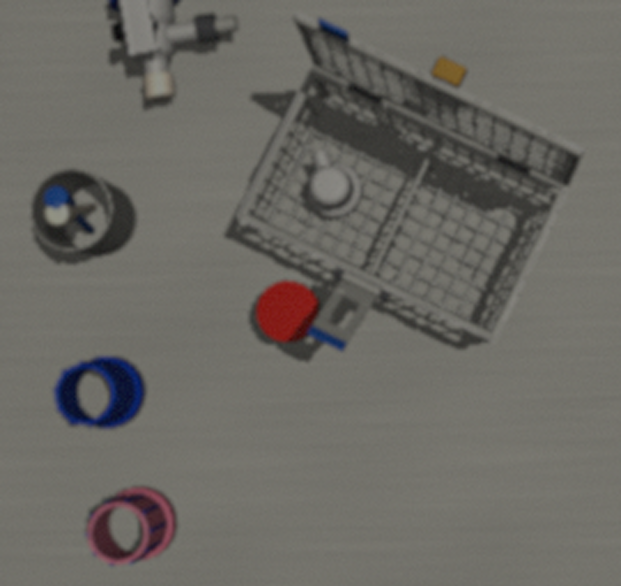

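The crop (scale 2.3, offset 95,120) confirms the solid blue sleeve at top (138,291). The look-alike at (152,348) is pink. The hasp sticks out at the front next to the red-lidded tub, and the brass button is on the back of the open lid. Next I'll refine the basket pose.

Run:
```python
from h import *
for n in('top','side'):
    im=grab(n)
    A,uv=pts(im,np.ones((480,640),bool))
    B=A[(A[:,2]>60)&(A[:,2]<106)&(A[:,0]>430)&(A[:,0]<720)&(A[:,1]>-160)&(A[:,1]<180)]
    best=None
    for a in np.radians(np.arange(-31,-23,.5)):
        ex=np.array([np.cos(a),np.sin(a)]);ey=np.array([-ex[1],ex[0]])
        C=B[B[:,2]>92]; hx=np.histogram(C[:,:2]@ex,bins=np.arange(380,620,2))[0];hy=np.histogram(C[:,:2]@ey,bins=np.arange(100,460,2))[0]
        s=(hx**2.).sum()+(hy**2.).sum()
        if best is None or s>best[0]: best=(s,a)
    a=best[1]; print(n,np.degrees(a))
    a=np.radians(-27.3) if abs(np.degrees(a)+27.3)>2.5 else a
    ex=np.array([np.cos(a),np.sin(a)]);ey=np.array([-ex[1],ex[0]])
    C=B[B[:,2]>92]
    for d,lo,hi in((ex,400,590),(ey,150,430)):
        h,e=np.histogram(C[:,:2]@d,bins=np.arange(lo,hi,3)); print([(int(e[i]),int(h[i])) for i in range(len(h)) if h[i]>12])
    # lid
    L=A[(A[:,2]>130)&(A[:,0]>560)&(A[:,0]<720)&(A[:,1]>-130)&(A[:,1]<130)]
    x=L[:,:2]@ex; k=np.polyfit(L[:,2],x,1); print('lid x at z100',np.polyval(k,100),'slope',k[0])
    h=hsv(im); m=(h[...,0]>10)&(h[...,0]<28)&(h[...,1]>110)&(h[...,2]>70)
    P,_=pts(im,m); q=P[(np.linalg.norm(P[:,:2]-[640,-10],axis=1)<60)&(P[:,2]>100)]
    if len(q): print('button',len(q),q.mean(0),(q[:,:2]@ex).min(),(q[:,:2]@ex).max(),(q[:,:2]@ey).min(),(q[:,:2]@ey).max(),q[:,2].min(),q[:,2].max())
```

```text
top -27.0
[(424, 55), (427, 194), (430, 191), (433, 38), (445, 13), (451, 13), (457, 13), (463, 15), (472, 16), (478, 13), (484, 13), (490, 13), (511, 13), (520, 13), (535, 13), (559, 51), (562, 202), (565, 190), (568, 71), (571, 24)]
[(165, 68), (168, 116), (171, 90), (177, 13), (186, 14), (189, 13), (204, 13), (207, 13), (213, 13), (219, 14), (222, 13), (225, 14), (228, 15), (231, 13), (243, 13), (246, 13), (255, 13), (261, 13), (264, 16), (270, 15), (273, 13), (279, 14), (318, 13), (327, 13), (333, 14), (342, 15), (345, 15), (351, 13), (354, 14), (357, 16), (363, 14), (366, 15), (375, 13), (381, 14), (384, 13), (387, 14), (393, 14), (399, 21), (402, 120), (405, 106), (408, 56)]
lid x at z100 572.6253640173835 slope 0.062508813588681
button 104 [662.07684858 -14.82353533 216.99355053] 589.3017285670946 603.9499203047458 275.9517934983744 298.57552550434275 211.40758433043425 222.25303221112767
side -27.0
[(421, 37), (424, 112), (427, 133), (430, 42), (433, 13), (439, 13), (442, 13), (454, 13), (463, 13), (469, 14), (478, 14), (484, 15), (493, 14), (502, 13), (508, 14), (511, 13), (517, 13), (559, 22), (562, 22)]
[(165, 114), (168, 149), (171, 71), (174, 14), (399, 15), (402, 53), (405, 64), (408, 29)]
lid x at z100 570.4448308086713 slope 0.07251396931786756
button 77 [659.96706691 -16.74123724 215.20121376] 586.9980484729766 603.1037010759305 275.0731899958513 299.8399891662663 208.99359233086568 218.6312928436131
```

Call:
step_arm(plan=[[1,0,0,-1,0,0,0],[1,0,0,-1,0,0,0],[1,0.69,-0.68,0,0,0,-0.3],[1,0.69,-0.68,0,0,0,0.3],[1,0.69,-0.68,0,0,0,0],[1,0.69,-0.68,0,0,0,0],[1,0.69,-0.68,0,0,0,0],[1,0.69,-0.68,0,0,0,0],[1,0.69,-0.68,0,0,0,0],[1,0.69,-0.68,0,0,0,0],[1,0.69,-0.68,0,0,0,0],[1,0.69,-0.68,0,0,0,0],[1,0.69,-0.68,0,0,0,0],[1,0.69,-0.68,0,0,0,0],[1,0.69,-0.68,0,0,0,0]])

```text
t: 2.17
ee_pos: [481.0, -46.7, 288.2]
orientation: [3.109, 0.448, 0.001]
ft_force: [0.5, 0.0, 0.3]
width: 87.8
grasp_force: 0.0
```

Call:
step_arm(plan=[[1,0.1,-0.9,0,0,0,0],[1,0.1,-0.9,0,0,0,0],[1,0.1,-0.9,0,0,0,0],[1,0.1,-0.9,0,0,0,0],[1,0.1,-0.9,0,0,0,0],[1,0.1,-0.9,0,0,0,0],[1,0.1,-0.9,0,0,0,0],[1,0.1,-0.9,0,0,0,0],[1,0,0,0,0,0,-1],[1,0,0,0,0,0,-1],[1,0,0,0,0,0,-1],[1,0,0,0,0,0,-1],[1,0,0,0,0,0,-1],[1,0,0,0,0,0,-1],[1,0,0,0,0,0,-1],[1,0,0,0,0,0,-1],[1,0,0,0,0,0,-1],[1,0,0,0,0,0,-1]])

```text
t: 4.42
ee_pos: [417.2, 308.3, 288.0]
orientation: [-2.31, -2.13, 0.0]
ft_force: [-0.3, -0.8, -0.2]
width: 88.0
grasp_force: 0.0
```

Call:
step_arm(plan=[[1,0,0,0,0,0,-1],[1,0,0,0.2,0,0,-1],[1,0,0,0.4,0,0,-1],[1,0,0,0.4,0,0,-1],[1,0,0,0.4,0,0,-1],[1,0,0,0.4,0,0,-1],[1,0,0,0.4,0,0,-1],[1,0,0,0.4,0,0,-1],[1,0,0,0.2,0,0,-1],[1,0,0,0,0,0,-0.87],[1,0,0,0,0,0,0]])

```text
t: 5.8
ee_pos: [417.3, 308.4, 147.9]
orientation: [-0.735, -3.054, 0.0]
ft_force: [0.7, -0.0, -0.1]
width: 87.7
grasp_force: 0.0
```

```bash
cat >> h.py <<'E'
def go(p,phi=None):
    "shift and turn (in full-scale units) from here to p"
    o=get_obs(); M=R.from_rotvec(o['orientation']).as_matrix()
    d=M.T@(np.array(p)-o['ee_pos'])/50; f=np.arctan2(M[1,0],M[0,0])
    print('here',o['ee_pos'].round(1),'phi',np.degrees(f).round(2),'tilt',M[:,2].round(4),'shift units',d.round(2),'' if phi is None else 'turn wz %.2f'%(-(np.radians(phi)-f)/.12))
E
python3 - <<'E'
from h import *
im=grab('wrist'); save(im,'w1.png')
h=hsv(im); m=((h[...,0]>95)&(h[...,0]<130)&(h[...,1]>110)&(h[...,2]>40))
P,_=pts(im,m); P=P[(abs(P[:,0]-418)<50)&(abs(P[:,1]-304)<50)]
for lo,hi in((70,90),(0,20)):
    t=P[(P[:,2]>lo)&(P[:,2]<hi)]
    if len(t)>5: print(lo,len(t),cv2.minEnclosingCircle(t[:,:2].astype(np.float32)),np.median(t[:,2]))
go([418,304,43],153)
E
```

```text
70 1115 ((414.9808349609375, 307.34356689453125), 28.665563583374023) 78.72251657087838
0 420 ((414.24298095703125, 307.60296630859375), 31.9263858795166) 16.735401028096646
here [417.3 308.4 148. ] phi 152.87 tilt [ 1.e-04  1.e-04 -1.e+00] shift units [-0.05 -0.07  2.1 ] turn wz -0.02
```

Call:
step_arm(plan=[[1,0,0.02,0.7,0,0,0],[1,0,0,0.7,0,0,0],[1,0,0,0.5,0,0,0],[1,0,0,0.2,0,0,0],[-0.2,0,0,0,0,0,0],[-0.2,0,0,0,0,0,0],[-0.2,0,0,0,0,0,0],[-0.2,0,0,0,0,0,0],[-0.2,0,0,0,0,0,0]])

```text
t: 6.98
ee_pos: [418.0, 309.3, 43.6]
orientation: [0.733, 3.054, 0.001]
ft_force: [-1.0, -1.5, 5.8]
width: 50.7
grasp_force: 30.1
```

Call:
step_arm(plan=[[-0.2,0,0,-0.5,0,0,0],[-0.2,0,0,-1,0,0,0],[-0.2,0,0,-1,0,0,0],[-0.2,0,0,-1,0,0,0],[-0.2,-0.3,-0.3,-0.5,0,0,0],[-0.2,-0.6,-0.55,0,0,0,0],[-0.2,-0.7,-0.63,0,0,0,0],[-0.2,-0.7,-0.63,0,0,0,0],[-0.2,-0.7,-0.63,0,0,0,0],[-0.2,-0.7,-0.63,0,0,0,0],[-0.2,-0.7,-0.63,0,0,0,0],[-0.2,-0.6,-0.5,0,0,0,0],[-0.2,-0.3,-0.25,0,0,0,0],[-0.2,0,0,0,0,0,0]])

```text
t: 8.72
ee_pos: [546.0, -23.1, 242.7]
orientation: [-0.736, -3.054, -0.0]
ft_force: [-0.3, 0.2, 0.3]
width: 51.1
grasp_force: 30.0
```

Run:
```python
from h import *
go([545.5,-23,52],153); print(get_obs()['width'])
im=grab('side'); save(im,'s2.png')
h=hsv(im); m=((h[...,0]>95)&(h[...,0]<130)&(h[...,1]>110)&(h[...,2]>40))
P,_=pts(im,m); P=P[(abs(P[:,0]-545)<60)&(abs(P[:,1]+23)<60)&(P[:,2]>150)]; print(P.min(0),P.max(0))
```

```text
here [546.  -23.1 242.7] phi 152.89 tilt [-5.e-04  3.e-04 -1.e+00] shift units [ 0.01 -0.    3.81] turn wz -0.02
51.13007851297662
[513.35324641 -58.90598338 199.28667026] [575.46291143   1.88234102 303.02295027]
```

Call:
step_arm(plan=[[-0.2,0,0,0.5,0,0,0],[-0.2,0,0,0.8,0,0,0],[-0.2,0,0,0.8,0,0,0],[-0.2,0,0,0.7,0,0,0],[-0.2,0,0,0.5,0,0,0],[-0.2,0,0,0.3,0,0,0],[-0.2,0,0,0.13,0,0,0],[-0.2,0,0,0,0,0,0]])

```text
t: 9.78
ee_pos: [546.2, -22.3, 56.8]
orientation: [0.733, 3.055, 0.0]
ft_force: [-0.1, 0.5, -0.1]
width: 50.9
grasp_force: 30.0
```

Call:
step_arm(plan=[[-0.2,0,0,0.05,0,0,0],[-0.2,0,0,0.05,0,0,0],[-0.2,0,0,0,0,0,0]])

```text
t: 10.15
ee_pos: [546.2, -22.7, 51.7]
orientation: [0.734, 3.054, 0.0]
ft_force: [0.7, 0.2, -0.2]
width: 51.3
grasp_force: 30.0
```

Call:
step_arm(plan=[[0.6,0,0,0,0,0,0],[0.6,0,0,0,0,0,0],[0.6,0,0,-0.1,0,0,0],[0.6,0,0,-0.6,0,0,0],[0.6,0,0,-0.8,0,0,0],[0.6,0,0,-0.9,0,0,0],[0.3,0,0,-0.9,0,0,0],[0.3,0,0,-0.9,0,0,0],[0.3,0,0,-0.9,0,0,0]])

```text
t: 11.28
ee_pos: [545.6, -22.6, 308.4]
orientation: [0.734, 3.054, 0.0]
ft_force: [1.2, -0.0, -0.7]
width: 57.2
grasp_force: 0.0
```

Run:
```python
from h import *
print(get_obs()['ft_force'])
for n in('top','side'):
    im=grab(n)
    h=hsv(im); m=((h[...,0]>95)&(h[...,0]<130)&(h[...,1]>110)&(h[...,2]>40))
    P,_=pts(im,m); 
    S=P[(abs(P[:,0]-545)<60)&(abs(P[:,1]+23)<60)&(P[:,2]<150)]; print(n,len(S))
    if len(S): print(S.min(0),S.max(0),S.mean(0))
    q=P[np.linalg.norm(P-(685,68,262),axis=1)<30]; print('tab',len(q),q.mean(0),q.min(0),q.max(0)) if len(q) else 0
go([683,66,300],153)
```

```text
[ 1.16321993 -0.0178298  -0.74664674]
top 177
[515.18356308 -47.66655525  -1.93291298] [550.82008179   3.69993886  93.62147096] [525.27001416 -19.28867811  52.42637944]
side 796
[513.09637188 -58.64376532  -2.74261816] [575.96617474   2.3548973   90.28045934] [544.07489379 -30.04160112  59.55174703]
tab 38 [683.46354895  65.18418414 257.90649809] [677.18196047  55.06244371 234.68502331] [689.29416001  77.07138096 267.98996356]
here [548.7 -22.8 312.3] phi 152.99 tilt [ 9.7e-03 -6.0e-04 -1.0e+00] shift units [-1.58  2.8   0.27] turn wz -0.00
```

Run:
```python
from h import *
go([687,66.4,312],153)
```

```text
here [548.7 -22.8 312.3] phi 152.99 tilt [ 9.7e-03 -6.0e-04 -1.0e+00] shift units [-1.65  2.85  0.03] turn wz -0.00
```

Call:
step_arm(plan=[[0.1,-0.2,0.3,0,0,0,0],[0.1,-0.4,0.7,0,0,0,0],[0.1,-0.45,0.8,0,0,0,0],[0.1,-0.4,0.7,0,0,0,0],[0.1,-0.2,0.35,0,0,0,0],[0.1,0,0,0,0,0,0],[0.1,0,0,0,0,0,0]])

```text
t: 12.25
ee_pos: [683.3, 66.8, 304.9]
orientation: [-0.733, -3.052, 0.001]
ft_force: [-0.0, 0.2, 0.4]
width: 48.5
grasp_force: 0.0
```

Run:
```python
from h import *
go([687,66.4,246],153)
im=grab('wrist'); save(im,'w3.png')
h=hsv(im); m=((h[...,0]>95)&(h[...,0]<130)&(h[...,1]>110)&(h[...,2]>40))
P,uv=pts(im,m); k=np.linalg.norm(P-(685,68,255),axis=1)<35; q=P[k]; print('tab',len(q),q.mean(0),q.min(0),q.max(0),uv[k].min(0),uv[k].max(0))
ex=np.array([.891,-.454]);ey=np.array([.454,.891])
x=q[:,:2]@ex;y=q[:,:2]@ey; t=q[:,2]>260
print(x.min(),x.max(),y.min(),y.max(),np.median(q[:,2])); print('top',t.sum(),x[t].min(),x[t].max(),y[t].min(),y[t].max(),x[t].mean(),y[t].mean())
```

```text
here [683.3  66.8 304.9] phi 153.0 tilt [-2.7e-03 -3.0e-04 -1.0e+00] shift units [-0.07  0.03  1.18] turn wz -0.00
tab 297 [682.49741755  70.47309492 260.00837372] [677.47595669  60.66175151 247.38710936] [688.67212927  79.69309279 267.19386996] [313 232] [341 243]
574.8641851698663 578.8448660344856 362.3505001259417 383.10532666058793 261.74637140326894
top 169 575.3368161253507 578.8448660344856 362.3505001259417 383.10532666058793 576.6351740961579 372.5335975101791
```

View pics/w3.png

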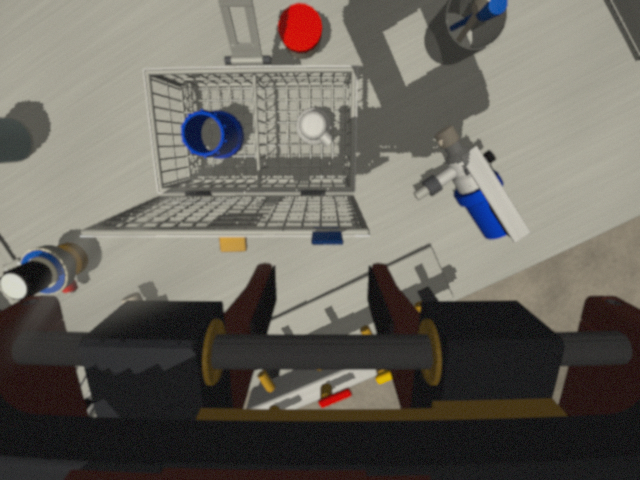

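Call:
step_arm(plan=[[0.1,-0.03,0.04,0.3,0,0,0],[0.1,0,0,0.5,0,0,0],[0.1,0,0,0.35,0,0,0],[0.1,0,0,0,0,0,0],[-0.7,0,0,0,0,0,0],[-0.7,0,0,0,0,0,0],[-0.7,0,0,0,0,0,0],[-0.7,0,0,0,0,0,0]])

```text
t: 13.3
ee_pos: [686.6, 67.9, 249.4]
orientation: [0.734, 3.054, 0.0]
ft_force: [-0.3, 0.0, -0.2]
width: 13.9
grasp_force: 0.0
```

Run:
```python
from h import *
a=grab('side')['pixels'][90:240,330:480]; b=grab('wrist')['pixels'][150:400,200:450]
c=np.hstack([cv2.resize(a,(400,400)),cv2.resize(b,(400,400))]); cv2.imwrite('pics/miss.png',c[:,:,::-1])
```

```text
(no output)
```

View pics/miss.png

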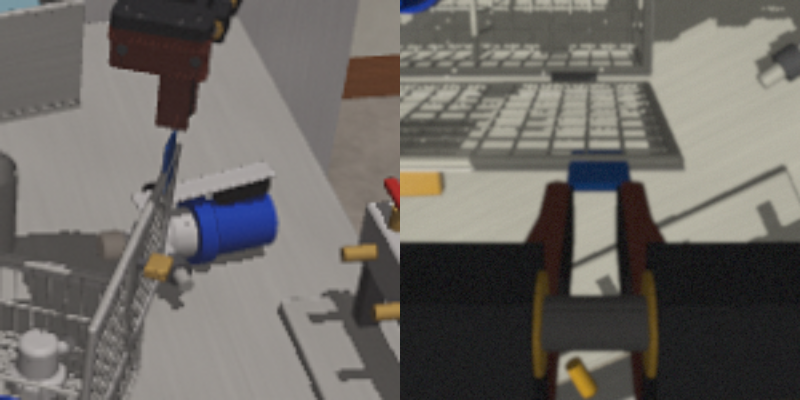

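Run:
```python
from h import *
o=get_obs(); print(o['ee_pos'])
ex=np.array([.891,-.454]);ey=np.array([.454,.891])
for n in('side','top','wrist'):
    im=grab(n); print(n,'tcp px',proj(im,o['ee_pos']))
    h=hsv(im); m=((h[...,0]>95)&(h[...,0]<130)&(h[...,1]>110)&(h[...,2]>30))
    P,uv=pts(im,m); k=np.linalg.norm(P-(685,68,255),axis=1)<35; q=P[k]
    if len(q): print('tab',len(q),uv[k].min(0),uv[k].max(0),q.mean(0),'x',np.percentile(q[:,:2]@ex,[2,50,98]),'y',np.percentile(q[:,:2]@ey,[2,50,98]),'z',np.percentile(q[:,2],[2,50,98]))
    # red-brown finger points
    m=((h[...,0]<12)|(h[...,0]>168))&(h[...,1]>90)&(h[...,2]<140)
    P,uv=pts(im,m); k=np.linalg.norm(P-o['ee_pos'],axis=1)<45; q=P[k]
    if len(q): print('fing',len(q),'x',np.percentile(q[:,:2]@ex,[2,50,98]),'y',np.percentile(q[:,:2]@ey,[2,50,98]),'z',np.percentile(q[:,2],[2,50,98]))
```

```text
[686.47776421  67.91492824 249.18773275]
side tcp px [[393.91244679 149.32441636]]
tab 36 [391 139] [395 157] [684.19114063  66.04612424 256.50123193] x [577.80440844 579.85595819 580.98601578] y [359.58849168 367.76586623 382.68900447] z [232.16003271 259.17381064 266.91969219]
fing 22 x [570.85365589 581.0672311  590.76601527] y [354.72606194 357.88622507 360.47425893] z [285.82804502 288.25876347 291.20128082]
top tcp px [[240.60532736 133.62120521]]
wrist tcp px [[323.02088762 261.59705059]]
tab 585 [306 251] [342 268] [682.0281416   70.16681833 258.99778816] x [570.31338766 575.67523835 578.4893625 ] y [362.27139882 372.11542356 382.77605744] z [246.82021193 259.17931134 282.87357935]
fing 79 x [568.20683405 568.65508872 569.94357671] y [357.23210812 379.9100042  385.00990371] z [285.73805916 288.70412595 291.35155566]
```

Run:
```python
from h import *
o=get_obs(); print(o['ee_pos'],o['width'],o['ft_force'])
im=grab('wrist'); Ti=np.linalg.inv(im['T']); print('T_tool_cam',im['T_tool_cam'].round(3).tolist(),im['fx'])
print('tcp cam',(Ti@np.r_[o['ee_pos'],1]).round(1),'tab cam',(Ti@[684,66.5,258,1]).round(1))
d=im['depth']
for r in range(240,330,8): print(r,[int(x) for x in d[r,285:365:5]])
im=grab('side'); d=im['depth']; print('tcp side depth',(np.linalg.inv(im['T'])@np.r_[o['ee_pos'],1]).round(1))
for r in range(110,164,4): print(r,[int(x) for x in d[r,380:410:2]])
```

```text
[686.39591026  67.9477045  248.97535357] 12.98158173641924 [ 0.64130649  0.52619703 -0.56533639]
T_tool_cam [[-0.001, -0.964, -0.265, 73.138], [1.0, -0.001, -0.001, -0.825], [0.0, -0.265, 0.964, -196.126], [0.0, 0.0, 0.0, 1.0]] 333.1058637757733
tcp cam [  1.   18.5 208.5   1. ] tab cam [ -1.4  19.5 199.4   1. ]
240 [465, 465, 234, 465, 465, 466, 234, 464, 467, 467, 464, 233, 463, 465, 244, 234]
248 [215, 214, 214, 215, 213, 215, 214, 214, 213, 214, 213, 214, 214, 215, 215, 214]
256 [215, 215, 215, 214, 203, 201, 202, 202, 201, 202, 201, 201, 214, 214, 214, 215]
264 [475, 475, 169, 170, 170, 192, 192, 191, 192, 192, 191, 169, 169, 170, 474, 472]
272 [479, 160, 161, 159, 162, 478, 477, 477, 479, 476, 164, 159, 159, 159, 477, 480]
280 [480, 150, 150, 150, 154, 483, 481, 481, 481, 480, 162, 149, 150, 150, 150, 484]
288 [143, 141, 142, 143, 146, 486, 485, 484, 484, 484, 163, 145, 142, 141, 142, 485]
296 [135, 135, 136, 135, 139, 486, 488, 489, 488, 488, 163, 139, 135, 134, 135, 135]
304 [82, 85, 128, 128, 133, 492, 493, 490, 492, 491, 161, 131, 129, 128, 82, 82]
312 [78, 85, 121, 125, 13
[... 872 characters left out ...]
1028, 1030, 1577, 1575, 1584, 1584]
138 [1567, 1562, 1565, 1566, 1567, 1565, 1568, 1036, 1035, 1032, 1566, 1559, 1565, 1555, 1567]
142 [1549, 1552, 1547, 1552, 1551, 1543, 1552, 1060, 1546, 1545, 1551, 1549, 1549, 1554, 1548]
146 [1539, 1532, 1538, 1529, 1541, 1536, 1059, 1072, 1092, 1534, 1538, 1532, 1534, 1532, 1540]
150 [1515, 1518, 1522, 1519, 1518, 1520, 1060, 1088, 1100, 1522, 1520, 1517, 1518, 1519, 1515]
154 [1510, 1499, 1508, 1502, 1505, 1076, 1071, 1087, 1123, 1504, 1507, 1503, 1503, 1504, 1505]
158 [1490, 1486, 1485, 1494, 1489, 1063, 1077, 1116, 1488, 1486, 1337, 1345, 1344, 1341, 1344]
162 [1480, 1477, 1341, 1337, 1050, 1063, 1130, 1121, 1331, 1330, 1328, 1332, 1329, 1336, 1331]
```

Run:
```python
from h import *
im=grab('side'); print(proj(im,[[546,-23,242.7],[546,-23,279],[546,-23,199]]))
a=cv2.imread('pics/s2.png')[100:320,270:490]; cv2.imwrite('pics/s2c.png',cv2.resize(a,None,fx=2.5,fy=2.5))
```

```text
[[330.47424018 184.75533144]
 [330.61747969 168.59149882]
 [330.30777375 203.21275972]]
```

View pics/s2c.png

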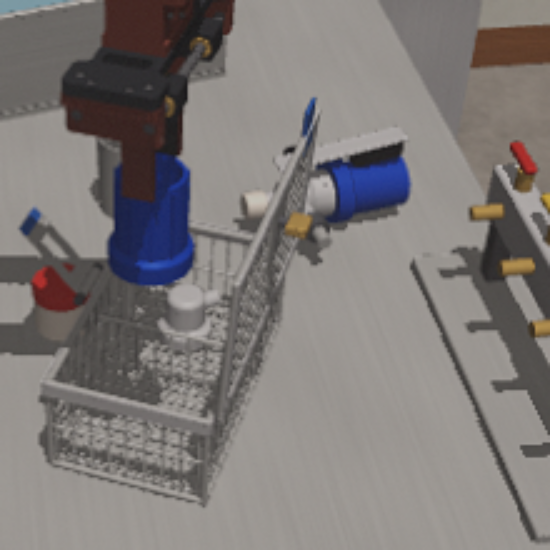

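Run:
```python
from h import *
o=get_obs(); print(ctrl.grip_depth,[x for x in dir(ctrl) if x[0]!='_'],o['width'])
M=R.from_rotvec(o['orientation']).as_matrix()
for n in('side','wrist'):
    im=grab(n); P,uv=pts(im,np.ones((480,640),bool)); t=(P-o['ee_pos'])@M
    k=(abs(t[:,0])<35)&(abs(t[:,1])<60)&(t[:,2]>-75)&(t[:,2]<5); t=t[k];c=im['pixels'][uv[k][:,1],uv[k][:,0]]
    f=(c[:,2]<c[:,0]); t=t[f]
    for a in range(-75,5,5):
        s=t[(t[:,2]>=a)&(t[:,2]<a+5)]
        if len(s)>2: print(n,a,len(s),'x',np.percentile(s[:,0],[5,95]).round(0),'y',np.percentile(s[:,1],[5,50,95]).round(0))
```

```text
18.700000000000003 ['Unreachable', 'close_job', 'grip_depth'] 13.197167110009135
side -75 24 x [-11.   9.] y [-19. -17. -14.]
side -70 32 x [-11.   9.] y [-18. -16. -14.]
side -65 29 x [-11.  10.] y [-18. -15.   7.]
side -60 34 x [-11.  10.] y [-18. -14.  10.]
side -55 33 x [-12.   9.] y [-17. -15.   9.]
side -50 34 x [-11.  10.] y [-18. -14.   8.]
side -45 29 x [-11.  10.] y [-18. -14.  12.]
side -40 31 x [-11.  10.] y [-16. -14.  10.]
side -35 6 x [-9. 11.] y [-13. -12. -12.]
wrist -75 294 x [-1. 12.] y [-17.  -1.  15.]
wrist -70 279 x [ 1. 12.] y [-16.   6.  14.]
wrist -65 228 x [-6. 12.] y [-16.  -8.  14.]
wrist -60 223 x [-0. 12.] y [-15.   6.  14.]
wrist -55 170 x [10. 12.] y [-15.  -8.  14.]
wrist -50 215 x [-5. 12.] y [-15.   6.  13.]
wrist -45 142 x [10. 13.] y [-15.   6.  14.]
wrist -40 118 x [-7. 12.] y [-15.   6.  14.]
wrist -35 27 x [-6. 12.] y [-14.  -8.   9.]
```

Run:
```python
from h import *
o=get_obs(); M=R.from_rotvec(o['orientation']).as_matrix()
im=grab('side'); P,uv=pts(im,np.ones((480,640),bool)); t=(P-o['ee_pos'])@M
t=t[(abs(t[:,0])<60)&(abs(t[:,1])<130)&(t[:,2]<-60)&(t[:,2]>-250)]
for a in range(-110,110,10):
    s=t[(t[:,1]>=a)&(t[:,1]<a+10)]
    if len(s)>5: print(a,len(s),'z',np.percentile(s[:,2],[2,98]).round(0),'x',np.percentile(s[:,0],[2,98]).round(0))
```

```text
-100 8 z [-157. -149.] x [-23.  23.]
-90 603 z [-159. -118.] x [-32.  31.]
-80 340 z [-159. -114.] x [-33.  31.]
-70 100 z [-158. -155.] x [-33.  30.]
-60 38 z [-158. -155.] x [-23.  22.]
-50 398 z [-207. -151.] x [-24.  22.]
-40 1025 z [-249. -131.] x [-31.  25.]
-30 420 z [-249. -137.] x [-33.  32.]
-20 302 z [-248.  -61.] x [-37.  36.]
-10 97 z [-248. -131.] x [-39.  39.]
0 74 z [-239.  -89.] x [-38.  36.]
10 60 z [-215. -122.] x [-34. -19.]
20 34 z [-213. -123.] x [-33. -20.]
30 17 z [-158. -134.] x [-33. -18.]
40 12 z [-159. -132.] x [-27. -20.]
50 23 z [-158. -130.] x [-30. -21.]
60 45 z [-158. -128.] x [-33. -19.]
70 104 z [-157. -116.] x [-33. -15.]
80 15 z [-157. -133.] x [-33. -21.]
```

The wrist and side depth data both show the real fingertips about 34 mm short of the reported TCP, so the pads closed above the tab. I'll allow for a 34 mm offset from here on.

Call:
step_arm(plan=[[0.1,0,0,0,0,0,0],[0.1,0,0,0,0,0,0],[0.1,0,0,0,0,0,0],[0.1,0,0,0.3,0,0,0],[0.1,0,0,0.43,0,0,0],[0.1,0,0,0,0,0,0],[-0.7,0,0,0,0,0,0],[-0.7,0,0,0,0,0,0],[-0.7,0,0,0,0,0,0]])

```text
t: 14.98
ee_pos: [687.4, 69.2, 213.2]
orientation: [0.734, 3.053, 0.005]
ft_force: [1.6, 2.3, -1.1]
width: 23.4
grasp_force: 30.0
```

Call:
step_arm(plan=[[-0.7,0.16,0,0,0,0,0],[-0.7,0.31,0,0,0,0,0],[-0.7,0.31,0,0.04,0,0,0],[-0.7,0.31,0,0.06,0,0,0],[-0.7,0.29,0,0.1,0,0,0],[-0.7,0.28,0,0.12,0,0,0]])

```text
t: 15.72
ee_pos: [613.2, 106.7, 197.4]
orientation: [0.733, 3.052, 0.003]
ft_force: [4.3, 4.4, 0.0]
width: 23.6
grasp_force: 30.0
```

Run:
```python
from h import *
o=get_obs();print(o['ee_pos'],o['ft_force'],o['moment'],o['width'])
ex=np.array([.891,-.454]);ey=np.array([.454,.891])
im=grab('side'); save(im,'s4.png')
A,_=pts(im,np.ones((480,640),bool)); B=np.c_[A[:,:2]@ex,A[:,:2]@ey,A[:,2]]
L=B[(B[:,1]>190)&(B[:,1]<330)&(B[:,2]>120)&(B[:,0]>470)&(B[:,0]<595)]
L=L[L[:,2]<225]; k=np.polyfit(L[:,2],L[:,0],1); print(len(L),'slope dx/dz',k,'theta',np.pi/2+np.arctan(k[0]))
```

```text
[613.15600017 106.66566862 197.37098423] [4.28456412 4.43876373 0.03188332] [ 0.714156   -1.1238962  -0.01490739] 23.63592916068019
1125 slope dx/dz [-4.37586467e-01  6.10924418e+02] theta 1.1583133123124676
```

Call:
step_arm(plan=[[-0.7,0.27,0,0.15,0,0,0],[-0.7,0.26,0,0.18,0,0,0],[-0.7,0.24,0,0.21,0,0,0],[-0.7,0.22,0,0.23,0,0,0],[-0.7,0.19,0,0.25,0,0,0],[-0.7,0.17,0,0.27,0,0,0],[-0.7,0.14,0,0.28,0,0,0],[-0.7,0.11,0,0.29,0,0,0]])

```text
t: 16.77
ee_pos: [541.0, 143.1, 103.3]
orientation: [0.733, 3.054, 0.003]
ft_force: [2.8, 7.1, -0.6]
width: 23.5
grasp_force: 30.0
```

Call:
step_arm(plan=[[-0.7,0.08,0,0.25,0,0,0],[-0.7,0.04,0,0.22,0,0,0],[-0.7,0.02,0,0.18,0,0,0],[-0.7,0,0,0.1,0,0,0],[-0.7,0,0,0.07,0,0,0],[-0.7,0,0,0,0,0,0]])

```text
t: 17.52
ee_pos: [534.3, 146.4, 62.2]
orientation: [-0.734, -3.054, -0.002]
ft_force: [0.9, 9.9, -0.4]
width: 23.7
grasp_force: 30.0
```

Call:
step_arm(plan=[[-0.7,0,0,0.06,0,0,0],[-0.7,0,0,0.04,0,0,0],[-0.7,0,0,0,0,0,0],[-0.7,0,0,0,0,0,0]])

```text
t: 18.02
ee_pos: [534.6, 146.4, 58.5]
orientation: [0.734, 3.055, 0.003]
ft_force: [-2.7, 8.8, 10.9]
width: 23.0
grasp_force: 30.0
```

```bash
cat > lid.py <<'E'
from h import *
ex=np.array([.891,-.454]);ey=np.array([.454,.891])
o=get_obs();print(o['t'],o['ee_pos'],o['ft_force'],o['width'])
for n in('side','top'):
    im=grab(n)
    A,_=pts(im,np.ones((480,640),bool)); B=np.c_[A[:,:2]@ex-496.5,A[:,:2]@ey-287,A[:,2]]
    L=B[(B[:,1]>-115)&(B[:,1]<-25)&(B[:,2]>85)&(B[:,2]<150)&(B[:,0]>-65)&(B[:,0]<65)]
    if len(L)>50:
        k=np.polyfit(L[:,0],L[:,2],1); print(n,len(L),'lid: z at x=0 %.1f theta %.3f'%(k[1],-k[0]))
    h=hsv(im); m=(h[...,0]>10)&(h[...,0]<28)&(h[...,1]>110)&(h[...,2]>70)
    P,_=pts(im,m); b=np.c_[P[:,:2]@ex-496.5,P[:,:2]@ey-287,P[:,2]]; q=b[(abs(b[:,0]+40)<25)&(abs(b[:,1])<25)&(b[:,2]>100)]
    if len(q)>5:
        t=q[q[:,2]>q[:,2].max()-6]; r=cv2.minAreaRect(t[:,:2].astype(np.float32)); print('button',len(t),q[:,2].max().round(1),r)
E
python3 lid.py
```

```text
18.025 [534.55980426 146.43270291  58.49062308] [-2.71227978  8.84185278 10.91096394] 23.044170317470613
side 1038 lid: z at x=0 102.8 theta -0.008
button 24 132.9 ((-40.92427062988281, -0.15577411651611328), (23.03582191467285, 6.853287696838379), 87.0380630493164)
top 1392 lid: z at x=0 103.9 theta 0.003
button 29 135.4 ((-39.82032775878906, -0.47824668884277344), (21.67829704284668, 7.072237491607666), 85.14448547363281)
```

Call:
step_arm(plan=[[-0.1,0,0,-0.06,0,0,0],[-0.1,0,0,0,0,0,0],[-0.1,0,0,-0.2,0,0,0],[-0.3,0,0,-0.8,0,0,0],[-0.3,0,0,-0.9,0,0,0],[-0.3,-0.31,-0.58,0,0,0,0],[-0.3,-0.31,-0.58,0,0,0,0],[-0.3,-0.31,-0.57,0,0,0,0],[-0.3,0,0,0,0,0,0.7],[-0.3,0,0,0,0,0,1],[-0.3,0,0,0,0,0,1],[-0.3,0,0,0,0,0,1],[-0.3,0,0,0,0,0,1],[-0.3,0,0,0,0,0,1],[-0.3,0,0,0,0,0,1],[-0.3,0,0,0,0,0,1],[-0.3,0,0,0,0,0,1],[-0.3,0,0,0,0,0,1],[-0.3,0,0,0,0,0,1],[-0.3,0,0,0,0,0,1]])

```text
t: 20.62
ee_pos: [536.8, 46.7, 155.8]
orientation: [-2.537, -1.853, 0.001]
ft_force: [0.2, -0.6, 0.6]
width: 30.4
grasp_force: 0.0
```

Call:
step_arm(plan=[[-0.3,0,0,0,0,0,1],[-0.3,0,0,0,0,0,1],[-0.3,0,0,0,0,0,0]])

```text
t: 21.0
ee_pos: [536.9, 46.7, 155.7]
orientation: [2.736, 1.543, -0.0]
ft_force: [0.3, 0.3, 0.0]
width: 30.8
grasp_force: 0.0
```

```bash
python3 lid.py
python3 - <<'E'
from h import *
go([536.7,48.3,80],59)
ex=np.array([.891,-.454]);ey=np.array([.454,.891])
im=grab('wrist'); save(im,'w5.png')
h=hsv(im); m=(h[...,0]>10)&(h[...,0]<28)&(h[...,1]>110)&(h[...,2]>70)
P,_=pts(im,m); b=np.c_[P[:,:2]@ex-496.5,P[:,:2]@ey-287,P[:,2]]; q=b[(abs(b[:,0]+40)<25)&(abs(b[:,1])<25)&(b[:,2]>120)&(b[:,2]<145)]
if len(q)>5: print('wrist button',len(q),cv2.minAreaRect(q[:,:2].astype(np.float32)),np.median(q[:,2]))
E
```

```text
21.0 [536.87733073  46.70609935 155.72739963] [0.28971391 0.25455516 0.00557857] 30.792851270498755
side 1044 lid: z at x=0 102.8 theta -0.004
button 29 303.0 ((-33.129417419433594, -15.537418365478516), (60.088035583496094, 28.234573364257812), 34.90084457397461)
top 1157 lid: z at x=0 103.9 theta -0.005
here [537.   46.8 155.6] phi 58.93 tilt [-1.e-04 -1.e-04 -1.e+00] shift units [ 0.02 -0.02  1.51] turn wz -0.01
wrist button 376 ((-41.89886474609375, 1.1722526550292969), (23.901689529418945, 7.783316612243652), 85.55049133300781) 129.12228270989965
```

Call:
step_arm(plan=[[-0.3,0.02,-0.02,0.5,0,0,0],[-0.3,0,0,0.6,0,0,0],[-0.3,0,0,0.3,0,0,0],[-0.3,0,0,0.1,0,0,0],[-0.9,0,0,0,0,0,0],[-0.9,0,0,0,0,0,0],[-0.9,0,0,0,0,0,0]])

```text
t: 22.02
ee_pos: [535.9, 49.1, 81.2]
orientation: [-2.736, -1.541, 0.001]
ft_force: [-5.1, 4.2, 4.5]
width: 8.9
grasp_force: 30.0
```

Call:
step_arm(plan=[[-0.9,0,0,0,0,0,0.5],[-0.9,0,0,0,0,0,1],[-0.9,0,0,0,0,0,1],[-0.9,0,0,0,0,0,1],[-0.9,0,0,0,0,0,1],[-0.9,0,0,0,0,0,1],[-0.9,0,0,0,0,0,1],[-0.9,0,0,0,0,0,1],[-0.9,0,0,0,0,0,1],[-0.9,0,0,0,0,0,1],[-0.9,0,0,0,0,0,1],[-0.9,0,0,0,0,0,1],[-0.9,0,0,0,0,0,0.9],[-0.9,0,0,0,0,0,0]])

```text
t: 23.78
ee_pos: [535.5, 50.6, 81.2]
orientation: [-3.055, 0.721, 0.004]
ft_force: [-6.4, 13.2, 6.6]
width: 8.6
grasp_force: 30.0
```

Call:
step_arm(plan=[[-0.5,0,0,0,0,0,0],[-0.5,0,0,0,0,0,0],[-0.5,0,0,-0.3,0,0,0],[-0.5,0,0,-0.6,0,0,0],[-1,0,0,-0.7,0,0,0],[-1,-0.5,0,0,0,0,0],[-1,-0.7,0,0,0,0,0],[-1,-0.7,0,0,0,0,0],[-1,-0.47,0,0,0,0,0],[-1,0,0,0,0,0,0]])

```text
t: 25.02
ee_pos: [430.1, 101.5, 161.1]
orientation: [-3.058, 0.717, -0.001]
ft_force: [0.2, -0.2, 0.4]
width: 0.8
grasp_force: 0.0
```

```bash
python3 lid.py
python3 - <<'E'
from h import *
ex=np.array([.891,-.454]);ey=np.array([.454,.891])
o=get_obs(); p=o['ee_pos']; print('tcp basket',p[:2]@ex-495.5,p[:2]@ey-287.5,p[2]+34); go(p,-27)
for n in('side','top','wrist'):
    im=grab(n); save(im,n+'6.png'); h=hsv(im); m=((h[...,0]>95)&(h[...,0]<130)&(h[...,1]>110)&(h[...,2]>40))
    P,_=pts(im,m); b=np.c_[P[:,:2]@ex-495.5,P[:,:2]@ey-287.5,P[:,2]]; q=b[np.linalg.norm(b-[-126,0,161],axis=1)<25]
    if len(q): print(n,'hasp',len(q),q.mean(0),q.min(0),q.max(0))
E
```

```text
25.025 [430.07472541 101.50015906 161.09762463] [ 0.19783373 -0.20215576  0.39605386] 0.8415220460381913
side 1043 lid: z at x=0 102.9 theta -0.007
button 32 131.1 ((-40.10992431640625, 0.2613554000854492), (20.77036476135254, 11.222846031188965), 1.2721343040466309)
top 1390 lid: z at x=0 103.9 theta 0.000
button 43 133.5 ((-39.34929275512695, 0.0951998233795166), (8.009150505065918, 21.13231086730957), 89.53914642333984)
tcp basket -156.62845647988001 -1.2700822854692433 195.11161039408026
here [431.9 101.2 161.1] phi -26.43 tilt [ 1.9e-03  2.0e-04 -1.0e+00] shift units [0. 0. 0.] turn wz 0.08
side hasp 38 [-126.27986943   -0.50991971  160.14079125] [-128.91621028  -16.0228692   155.70995104] [-123.21133955   13.91182396  163.8528053 ]
wrist hasp 671 [-126.83995462   -0.23347839  160.89966507] [-130.45871294  -15.67810654  156.25558831] [-123.56524171   15.33092496  164.75009547]
```

Call:
step_arm(plan=[[-1,0,0,0.5,0,0,0.08],[-1,0,0,0.5,0,0,0],[-1,0.27,0,0,0,0,0],[-1,0.19,0,-0.12,0,0,0],[-1,0.2,0,-0.16,0,0,0],[-1,0.18,0,-0.06,0,0,0],[-1,0.18,0,-0.06,0,0,0],[-1,0.16,0,-0.08,0,0,0],[-1,0.12,0,-0.12,0,0,0],[-1,0.16,0,-0.02,0,0,0],[-1,0.16,0,0,0,0,0]])

```text
t: 26.65
ee_pos: [503.3, 64.1, 141.5]
orientation: [-3.055, 0.733, -0.0]
ft_force: [-0.7, 0.7, -0.4]
width: 0.3
grasp_force: 0.3
```

```bash
cat > hasp.py <<'E'
from h import *
ex=np.array([.891,-.454]);ey=np.array([.454,.891])
o=get_obs(); p=o['ee_pos']; print(o['t'],'tcp basket',p[:2]@ex-495.5,p[:2]@ey-287.5,p[2]+34,o['ft_force'])
for n in('side','top','wrist'):
    im=grab(n); h=hsv(im); m=((h[...,0]>95)&(h[...,0]<130)&(h[...,1]>110)&(h[...,2]>40))
    P,_=pts(im,m); b=np.c_[P[:,:2]@ex-495.5,P[:,:2]@ey-287.5,P[:,2]]; q=b[(b[:,0]>-165)&(b[:,0]<25)&(abs(b[:,1])<22)&(b[:,2]>104)&(b[:,2]<195)]
    if len(q)>3: c=q.mean(0); print(n,'hasp',len(q),c.round(1),'angle %.2f r %.1f'%(np.arctan2(c[2]-106,c[0]+76),np.hypot(c[2]-106,c[0]+76)))
E
python3 hasp.py
```

```text
26.65 tcp basket -76.17631631706178 -1.8534866572287 175.52589032117277 [-0.73870515  0.68687928 -0.36123888]
side hasp 18 [-62.5  -0.9 179.4] angle 1.39 r 74.6
wrist hasp 446 [-61.2  -0.7 181.8] angle 1.38 r 77.2
```

Call:
step_arm(plan=[[-1,0.3,0,0.02,0,0,0],[-1,0.28,0,0.11,0,0,0],[-1,0.24,0,0.19,0,0,0],[-1,0.19,0,0.23,0,0,0],[-1,0.12,0,0.19,0,0,0],[-1,0.08,0,0.2,0,0,0],[-1,0.05,0,0.2,0,0,0]])

```text
t: 27.68
ee_pos: [559.0, 35.6, 83.7]
orientation: [3.055, -0.734, -0.0]
ft_force: [-1.1, -1.1, 0.4]
width: 0.3
grasp_force: 0.1
```

```bash
python3 hasp.py
```

```text
27.675 tcp basket -13.641669821504536 -1.9910031466425266 117.66931840501923 [-1.07065271 -1.0600176   0.4194817 ]
side hasp 21 [ -1.6  -4.9 117.5] angle 0.15 r 75.3
wrist hasp 776 [ -2.4   0.7 116.6] angle 0.14 r 74.4
```

Hasp at 0.14 rad. I'll press it flat.

Call:
step_arm(plan=[[-1,0.03,0,0.1,0,0,0],[-1,0,0,0.08,0,0,0],[-1,0,0,0.04,0,0,0],[-1,0,0,0,0,0,0]])

```text
t: 28.32
ee_pos: [560.7, 35.1, 75.2]
orientation: [-3.054, 0.733, -0.002]
ft_force: [-4.8, -0.0, 15.8]
width: 0.8
grasp_force: 7.9
```

```bash
python3 hasp.py
```

```text
28.325 tcp basket -11.825601427198364 -1.6181419779673547 109.16942785540544 [-4.75480424 -0.0370523  15.77689614]
side hasp 17 [ -0.8  -4.6 109.1] angle 0.04 r 75.2
wrist hasp 673 [ -1.5   1.1 109.2] angle 0.04 r 74.5
```

Call:
step_arm(plan=[[-1,0,0,-0.3,0,0,0],[-0.4,0,0,-0.52,0,0,0],[-0.4,-0.29,-0.04,0,0,0,0],[-0.4,-0.29,0,0,0,0,0],[-0.4,0,0,0,0,0,0],[-0.4,0,0,0.35,0,0,0],[-0.4,0,0,0.32,0,0,0],[-0.4,0,0,0,0,0,0],[-0.95,0,0,0,0,0,0],[-0.95,0,0,0,0,0,0],[-0.95,0,0,0,0,0,0]])

```text
t: 29.85
ee_pos: [536.1, 50.4, 81.4]
orientation: [-3.054, 0.733, -0.002]
ft_force: [1.6, 2.7, -1.9]
width: 8.4
grasp_force: 30.0
```

Call:
step_arm(plan=[[-0.95,0,0,0,0,0,-0.5],[-0.95,0,0,0,0,0,-1],[-0.95,0,0,0,0,0,-1],[-0.95,0,0,0,0,0,-1],[-0.95,0,0,0,0,0,-1],[-0.95,0,0,0,0,0,-1],[-0.95,0,0,0,0,0,-1],[-0.95,0,0,0,0,0,-1],[-0.95,0,0,0,0,0,-1],[-0.95,0,0,0,0,0,-1],[-0.95,0,0,0,0,0,-1],[-0.95,0,0,0,0,0,-1],[-0.95,0,0,0,0,0,-1],[-0.95,0,0,0,0,0,-0.5],[-0.95,0,0,0,0,0,0]])

```text
t: 31.72
ee_pos: [536.4, 49.7, 81.4]
orientation: [2.687, 1.626, 0.002]
ft_force: [3.6, -2.2, -2.2]
width: 8.8
grasp_force: 30.0
```

Call:
step_arm(plan=[[-0.4,0,0,0,0,0,0],[-0.4,0,0,0,0,0,0],[-0.4,0,0,-0.3,0,0,0],[-0.4,0,0,-0.8,0,0,0],[-0.4,0,0,-1,0,0,0],[-0.4,0,0,-1,0,0,0],[-0.4,0,0,0,0,0,0]])

```text
t: 32.6
ee_pos: [538.1, 50.3, 241.2]
orientation: [2.684, 1.624, 0.013]
ft_force: [0.6, 0.4, -0.5]
width: 26.2
grasp_force: 0.0
```

```bash
python3 hasp.py; python3 lid.py
python3 - <<'E'
from h import *
im=grab('wrist'); save(im,'w9.png')
ex=np.array([.891,-.454]);ey=np.array([.454,.891])
h=hsv(im); m=(h[...,0]>10)&(h[...,0]<28)&(h[...,1]>110)&(h[...,2]>70)
P,_=pts(im,m); b=np.c_[P[:,:2]@ex-496.5,P[:,:2]@ey-287,P[:,2]]; q=b[(abs(b[:,0]+40)<25)&(abs(b[:,1])<25)&(b[:,2]>120)&(b[:,2]<145)]
if len(q)>5: print('wrist button',len(q),cv2.minAreaRect(q[:,:2].astype(np.float32)))
E
```

```text
32.6 tcp basket -38.8663468037347 1.5725300420864414 275.2413169851402 [ 0.59656362  0.38817485 -0.47660461]
side hasp 37 [ -2.1  -0.7 110.1] angle 0.06 r 74.0
wrist hasp 250 [ -3.    0.7 109.4] angle 0.05 r 73.1
32.75 [534.63914853  49.98467596 235.72200824] [ 0.28104999  0.16840476 -1.24517999] 26.311868236975126
side 1055 lid: z at x=0 102.6 theta -0.008
button 66 382.0 ((-31.878841400146484, -11.469058990478516), (60.308326721191406, 30.602025985717773), 38.469608306884766)
top 1237 lid: z at x=0 103.8 theta -0.006
wrist button 202 ((-42.33456802368164, 1.4017839431762695), (8.244721412658691, 23.159515380859375), 3.5603184700012207)
```

View pics/w9.png

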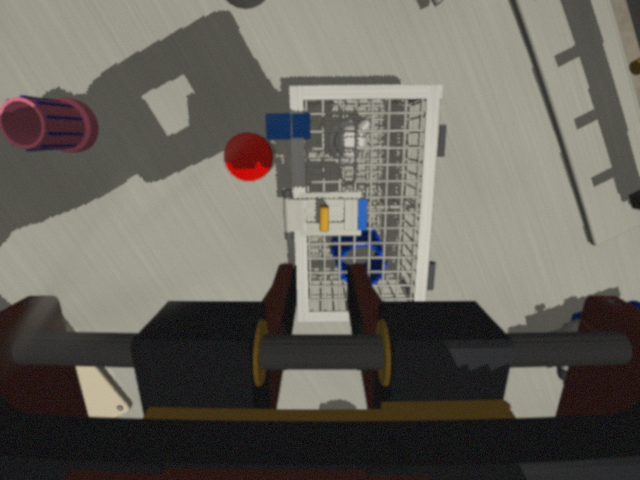

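The last picture shows the lid shut with the hasp flat on it and its blue end at (362,215). The brass button lies across the slot at (324,218), measured at about 1.57 rad. The sleeve stands in the bay at (362,258), and the gripper is clear.

```bash
python3 -c "
from h import *
print(get_obs()['qvel'].round(3)); print(ctrl.close_job())"
```

```text
[-0.     0.004 -0.004  0.    -0.002 -0.002]
the job is handed in; nothing more can be done
None
```

The job is handed in at about 33 s; the final pictures show the blue sleeve upright in the empty bay, the lid shut, the hasp flat over the button and the button turned fully across. I did not re-measure the bystanders at the end.

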